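# Let two tins out of a sprung-lever dispenser into the tray

### The job

The two-lane dispenser has a lever in front that springs back to the middle; pushing its knob to one side opens the lane on that side. Push the lever fully over towards the side where the wooden tray stands, hold it there until both tins of that lane have rolled into the tray, then let the lever spring back to the middle. Leave the other lane's tins where they are, do not touch any tin with the robot, and do not disturb the pot, jar, mill and mug standing around.

Things in the scene. Friction and masses are not known exactly. Their poses are not given: they have to be found in the camera images.
- dispenser: Fixed two-lane tin dispenser of pale wood and aluminium, 150 mm deep (x), 204 mm wide (y), up to 118 mm high, in the middle a post 148 mm high. Origin: centre of its underside on the worktop; x points from the mouths to the back, y to its left, z up. The open-topped lanes (centres y = +72 and -72 mm) slope down towards -x by 12 degrees.
- left_mouth (a point): Middle of the front edge of the left lane's floor, at x = -95, y = +72, z = 52 mm of the dispenser. Lane walls there end about 80 mm above the worktop.
- right_mouth (a point): Middle of the front edge of the right lane's floor, at x = -95, y = -72, z = 52 mm of the dispenser.
- gate (a joint): Position (m, positive to the dispenser's left) of the steel gate, a 176 mm wide plate just behind the mouths: 0 blocks both lanes. The lever moves it, the opposite way to the knob, by about 42 mm, so that it then sticks out beyond the other side of the dispenser.
- lever (a joint): Angle of the lever (rad): 0 in the middle, positive with the knob over to the dispenser's left (+y), which opens the left lane, negative to the right, which opens the right lane. Stops at +0.6 and -0.6; a lane is fully open from about 0.5. A spring returns it to 0 (about 4.5 N sideways at the knob when fully over).
- lever_knob (a point): Centre of the lever's black round knob, 26 mm across, from 20 mm below to 13 mm above this point, 210 mm above the worktop and 86 mm in front (-x) of the dispenser's origin when in the middle. Below it a 10 mm round stem, then a flat bar 14 mm wide. Fully over, it is 48 mm to the side and 15 mm lower. Nothing else is near at its height.
- lever_pivot (a point): Pivot of the lever, on the dispenser at x = -86, y = 0, z = 125 mm of its frame.
- tray: Loose open wooden tray 140 x 100 x 35 mm, walls and floor about 5 mm, long side along the dispenser's x; origin at the centre of its underside. It stands in front of the mouth of either the left or the right lane.
- tin_left_front: Plain steel tin, a cylinder 40 mm in diameter and 34 mm long, 50 g, lying on its side in the left lane (+y), the one against the gate; origin at its centre, y along its axis.
- tin_left_back: Plain steel tin, a cylinder 40 mm in diameter and 34 mm long, 50 g, lying on its side in the left lane (+y), the one behind the other tin; origin at its centre, y along its axis.
- tin_right_front: Plain steel tin, a cylinder 40 mm in diameter and 34 mm long, 50 g, lying on its side in the right lane (-y), the one against the gate; origin at its centre, y along its axis.
- tin_right_back: Plain steel tin, a cylinder 40 mm in diameter and 34 mm long, 50 g, lying on its side in the right lane (-y), the one behind the other tin; origin at its centre, y along its axis.
- mustard_pot: Bystander: small lidded pot, 55 mm across and 71 mm high, in front of the lane that has no tray; origin at the centre of its underside.
- honey_jar: Bystander: dark lidded jar, 70 mm across, 104 mm high, to the left of the dispenser; origin at the centre of its underside.
- pepper_mill: Bystander: wooden pepper mill, 58 mm across, 150 mm high, to the right of the dispenser; origin at the centre of its underside.
- mug: Bystander: mug, 92 mm across (127 mm with its handle), 95 mm high, at the far right; origin at its underside.

How it is judged:
On the way, in this order (a step that is already met when the one before it is completed fails the run):
1. the lever is pushed well over towards the tray's side (past 0.35 rad) (((y of tray in the frame of dispenser above 0 m and value of joint lever above 0.35 rad) or (y of tray in the frame of dispenser below 0 m and value of joint lever below -0.35 rad))), for 0.05 s.
2. both tins of that lane are in the tray while the lever is still held over (past 0.45 rad) (((x of tin_left_front in the frame of tray between -0.065 and 0.065 m and y of tin_left_front in the frame of tray between -0.045 and 0.045 m and z of tin_left_front in the frame of tray between 0 and 0.07 m and x of tin_left_back in the frame of tray between -0.065 and 0.065 m and y of tin_left_back in the frame of tray between -0.045 and 0.045 m and z of tin_left_back in the frame of tray between 0 and 0.07 m) or (x of tin_right_front in the frame of tray between -0.065 and 0.065 m and y of tin_right_front in the frame of tray between -0.045 and 0.045 m and z of tin_right_front in the frame of tray between 0 and 0.07 m and x of tin_right_back in the frame of tray between -0.065 and 0.065 m and y of tin_right_back in the frame of tray between -0.045 and 0.045 m and z of tin_right_back in the frame of tray between 0 and 0.07 m)) and ((y of tray in the frame of dispenser above 0 m and value of joint lever above 0.45 rad) or (y of tray in the frame of dispenser below 0 m and value of joint lever below -0.45 rad))), for 0.2 s.
At the end, for the whole second after the job is handed in: Both tins of the lane in front of which the tray stands lie at rest in the tray (centres inside its walls, less than 70 mm above its underside); the other two tins are at rest in their lane behind the gate; the lever is back within 0.1 rad of the middle (((x of tin_left_front in the frame of tray between -0.065 and 0.065 m and y of tin_left_front in the frame of tray between -0.045 and 0.045 m and z of tin_left_front in the frame of tray between 0 and 0.07 m and linear speed of each of tin_left_front, tin_left_back, tin_right_front, tin_right_back below 0.03 m/s and x of tin_left_back in the frame of tray between -0.065 and 0.065 m and y of tin_left_back in the frame of tray between -0.045 and 0.045 m and z of tin_left_back in the frame of tray between 0 and 0.07 m and x of each of tin_right_front, tin_right_back in the frame of dispenser above -0.075 m and z of each of tin_right_front, tin_right_back in the frame of dispenser above 0.06 m) or (x of tin_right_front in the frame of tray between -0.065 and 0.065 m and y of tin_right_front in the frame of tray between -0.045 and 0.045 m and z of tin_right_front in the frame of tray between 0 and 0.07 m and linear speed of each of tin_right_front, tin_right_back, tin_left_front, tin_left_back below 0.03 m/s and x of tin_right_back in the frame of tray between -0.065 and 0.065 m and y of tin_right_back in the frame of tray between -0.045 and 0.045 m and z of tin_right_back in the frame of tray between 0 and 0.07 m and x of each of tin_left_front, tin_left_back in the frame of dispenser above -0.075 m and z of each of tin_left_front, tin_left_back in the frame of dispenser above 0.06 m)) and value of joint lever between -0.1 and 0.1 rad); the robot touches nothing.
It fails at once if the robot touches a tin (contact force between any of the fingers, the arm and tin_left_front above 0.5 N or contact force between any of the fingers, the arm and tin_left_back above 0.5 N or contact force between any of the fingers, the arm and tin_right_front above 0.5 N or contact force between any of the fingers, the arm and tin_right_back above 0.5 N).
It fails at once if a bystander (pot, jar, mill, mug) is moved more than 30 mm (distance of any of mustard_pot, honey_jar, pepper_mill, mug from where it was at the start of the episode above 0.03 m).
It also fails if it takes over 34 s, if anything falls off the work surface, if the arm or the gripper's body presses on something with over 40 N, if the wrist force passes 120 N, or if a joint passes its speed limit or range.

### The arm

A 6-joint arm with a two-finger parallel gripper is mounted at the origin on a cart in front of the work surface, level with it; the furniture and walls round the work are solid. World frame = base frame: x ahead of the robot, y to its left, z up, the work surface at z = 0. Lengths are in m, angles in rad, forces in N, time in s.
With the tool pointing down it reaches from about 0.275 to 0.725 m from the base axis. Payload 15.9 kg.
Tool frame: the origin (TCP) lies on the centre line of the jaws, within the pads' length; the fingertips stand 8 mm ahead of it and the grasp point (between the pads) lies 11 mm behind it (arm.tip_reach is the z of the fingertips in the tool frame, in m); z points along the fingers, y is the line along which they close (so a half turn about z gives the same grasp; the last joint's range is limited). The gripper opens to 85 mm and grips with 20 to 120 N. Pads are 22 mm wide; open, the fingers measure 114 mm over their backs; the gripper's body (76 mm by 85 mm) begins 54 mm behind the grasp point. The pads swing forward as they close: fully open they stand 13 mm farther back than shut.
Start: joints at [0, 0.213, -0.034, 1.323, 0, 1.571], TCP at [0.5, -0, 0.239] pointing down, gripper open.
Joint ranges: [-2.98, 2.98], [-0.74, 1.72], [-1.14, 1.35], [-2.1, 2.04], [-1.57, 1.44], [-3.14, 3.14]. Speed limits (rad/s): [1.89, 1.89, 2.39, 2.57, 3.14, 3.14].

### API

Orientations are given as a rotation vector (axis times angle).
In Python, from bench import read_state, imaging, arm gives the robot as it stands.
- The arm moves only by the tool move_arm, never from a script. Its argument "moves" is a list of rows, each a list of 2 entries, a list of its own where there are three numbers: the shift along the tool's x, y, z in m, then the turn about the tool's z in rad. A call has 1 to 12 rows; each row is the pose to reach, as a shift and turn from the pose commanded when the call began, along the tool's axes at that moment; what a row does not reach only later rows make up. A row lasts 1/8 s, in which the tool goes at most 62.5 mm and 10.7 degrees, less where a joint would pass 70% of its speed; a pose out of reach is approached as far as the arm can. A call with a gripper value outside its range is refused whole. "jaw" is the opening, from -1 (shut) to 1 (fully open), set as the call begins (left out, the last holds). The fingers move at their own pace and stop on an object; "newtons" is the grip in N (left out, the last holds). Time passes only in rows, so rows that repeat a pose let the fingers close. It gives the time, the measured TCP pose, the force, the opening and the grip force at its end, in the units of the state.
- read_state(): the state, without advancing time (a new reading comes with each control period).
- imaging.get_image(name): name is "scene" or "side" or "wrist"; returns the picture (480x640x3 uint8, red, green, blue); there is no depth.
- imaging.camera_info(name): a dict with "fx", "fy", "cx", "cy" (pixels), "R" (3x3) and "t" (3): a world point X has camera coordinates R X + t. Camera axes: x right, y down, z forward; pixel columns grow to the right and rows downward; lengths in m; the calibration is good to about 2 mm. A picture is of the moment at which its call begins: read the wrist's pose just before it. camera_info takes no time and is no camera call; for the wrist camera it gives the pose at the moment of the call.
- arm.finish_job(): hands the job in; it is judged then, once.
The state is a dict: "time": time; "qpos": joint angles; "dq": joint speeds; "joint_torque": joint torques, N m; "eef_pos": TCP position; "tool_rot": TCP orientation; "contact_force": force on the tool from outside, world axes, zero at the start; "moment": the same for the moment, N m; "finger_gap": finger opening in m; "grasp_force": force on a finger pad.
Only numpy, scipy, OpenCV 4.12 (cv2) and the standard library are available. Lean on these libraries where they do the work, as an engineer would, in place of code of your own. Each camera call takes 0.05 s, during which the arm holds its last target. There are 200 camera calls.

## Working session

There is one attempt and no reset: what is moved stays moved. The work goes in short steps, Python scripts to look and compute and a tool call to move; the robot and the scene stay as the last step left them, time stands still between calls to the robot, and variables do not carry over. Pictures are saved under pics/ and viewed, at most 10 in all, crops included, and the job is handed in when it is done.

Besides the shell and the picture viewer there is one more tool, called in YAML: its name, and indented under it one key for each argument. move_arm: Moves the arm, as the interface text tells. Its arguments: {"type":"object","properties":{"moves":{"type":"array"},"jaw":{"type":"number"},"newtons":{"type":"number"}},"required":["moves"]}

```bash
mkdir -p pics
python3 - <<'E'
from bench import read_state, imaging, arm
import cv2,numpy as np
s=read_state();print(s['time'],s['eef_pos'],s['tool_rot'],s['finger_gap'])
for n in ("scene","side"):
    cv2.imwrite(f'pics/{n}0.png',imaging.get_image(n)[:,:,::-1])
    print(n,{k:np.round(v,3).tolist() for k,v in imaging.camera_info(n).items()})
E
```

```text
0.0 [4.99686591e-01 8.33720145e-06 2.38838085e-01] [-2.22093117e+00 -2.22085290e+00  1.12741337e-03] 0.08544194062741159
scene {'fx': 461.638, 'fy': 461.638, 'cx': 320.861, 'cy': 238.274, 'R': [[0.879, -0.477, 0.026], [-0.203, -0.423, -0.883], [0.432, 0.771, -0.468]], 't': [-0.507, 0.231, 1.134]}
side {'fx': 605.579, 'fy': 605.579, 'cx': 321.15, 'cy': 231.19, 'R': [[-0.985, -0.174, 0.008], [-0.148, 0.813, -0.564], [0.092, -0.556, -0.826]], 't': [0.529, 0.189, 1.522]}
```

View pics/scene0.png

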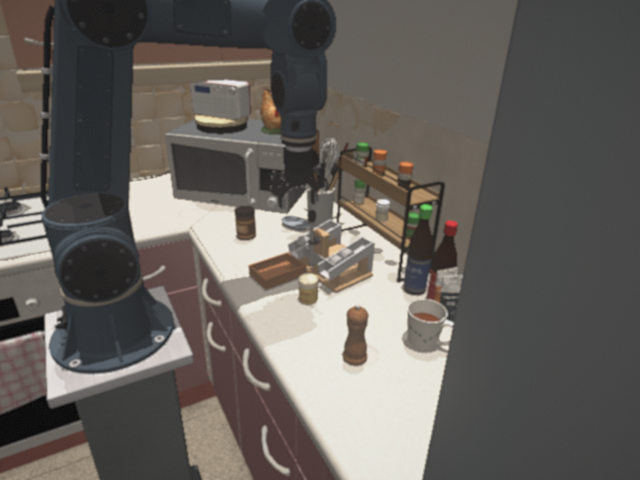

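View pics/side0.png

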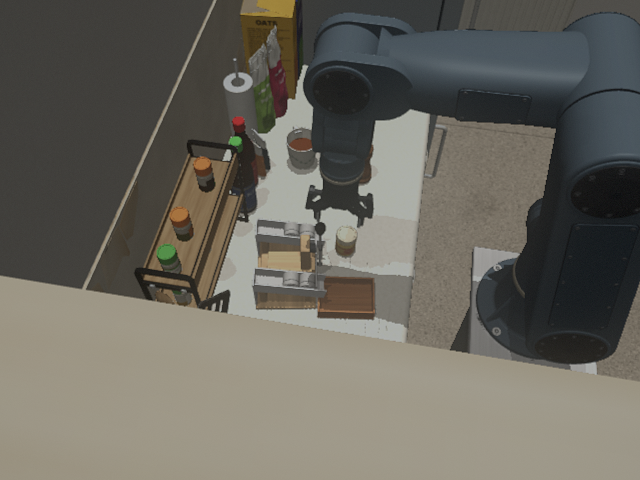

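The tray (side view about (347,297)) stands towards +y, in front of the left lane, and the pot (346,240) is in front of the right lane. The black knob is near (320,229) in the side view.

```bash
cat > h.py <<'E'
import numpy as np
from bench import imaging
def ray(n,uv,z):
    c=imaging.camera_info(n);R=np.array(c['R']);t=np.array(c['t'])
    o=-R.T@t;d=R.T@np.array([(uv[0]-c['cx'])/c['fx'],(uv[1]-c['cy'])/c['fy'],1])
    return o+d*(z-o[2])/d[2]
def proj(n,X):
    c=imaging.camera_info(n);p=np.array(c['R'])@X+np.array(c['t'])
    return c['fx']*p[0]/p[2]+c['cx'],c['fy']*p[1]/p[2]+c['cy']
E
python3 - <<'E'
import cv2,numpy as np
from h import *
im=cv2.imread('pics/side0.png')
a=im[175:325,240:390]; b=cv2.imread('pics/scene0.png')[180:300,230:390]
cv2.imwrite('pics/c.png',np.hstack([cv2.resize(a,(450,450),interpolation=2),cv2.resize(b,(350,450))])[:, :800])
m=im[220:240,308:335].max(2)<60
l=cv2.connectedComponentsWithStats(m.astype(np.uint8)); print(l[2],l[3]+[308,220])
k=ray('side',(320,229),.21);print('knob',k,'scene px',proj('scene',k))
for uv in((320,280),(374,280),(375,317),(319,316)):print('tray',ray('side',uv,.035))
E
```

```text
[[  0   0  27  20 445]
 [  7   3  10  13  95]] [[321.2741573  229.77977528]
 [319.71578947 228.18947368]]
knob [0.54109441 0.00577116 0.21      ] scene px (np.float64(310.5069755273837), np.float64(214.04599233681057))
tray [0.53386888 0.0399641  0.035     ]
tray [0.4004566  0.01575666 0.035     ]
tray [0.38519794 0.1172168  0.035     ]
tray [0.51877129 0.13865779 0.035     ]
```

View pics/c.png

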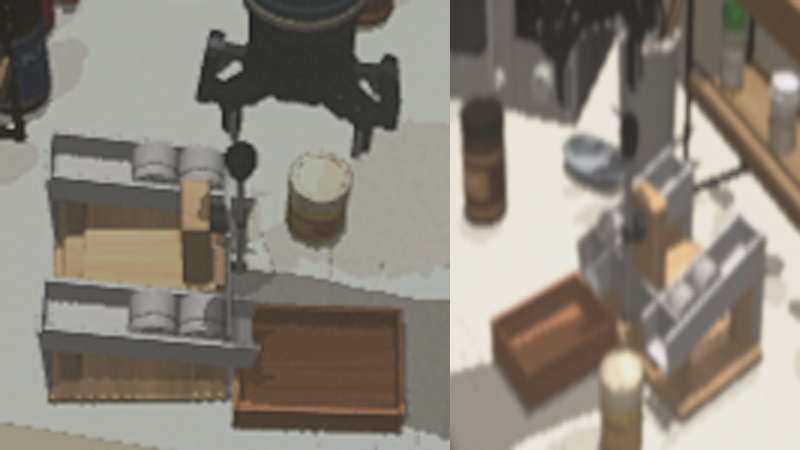

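The crop shows the knob at about side (320,229) and scene (312,215). The two views agree at K≈(0.541, 0.006, 0.21), with the dispenser yawed about +10° like the tray. I'll shut the jaws, go beside the knob on its -y side, then push towards the left.

move_arm:
  moves:
    - [[-0.02,0,-0.02],0]
    - [[-0.035,0.01,-0.02],-0.05]
    - [[-0.045,0.025,-0.02],-0.1]
    - [[-0.045,0.04,-0.02],-0.18]
    - [[-0.042,0.05,-0.02],-0.18]
    - [[-0.042,0.05,-0.02],-0.18]
    - [[-0.042,0.05,-0.02],-0.18]
    - [[-0.042,0.05,0.0],-0.18]
    - [[-0.042,0.05,0.02],-0.18]
    - [[-0.042,0.05,0.04],-0.18]
    - [[-0.042,0.05,0.05],-0.18]
    - [[-0.042,0.05,0.05],-0.18]
  jaw: -1

```text
time: 1.6
eef_pos: [0.5496, -0.042, 0.1892]
tool_rot: [-2.013, -2.411, 0.001]
contact_force: [0.1, 0.6, -0.4]
finger_gap: -0.0002
grasp_force: 0.0
```

Run:
```python
from h import *
import cv2
a=imaging.get_image('side')[175:325,240:390,::-1]; b=imaging.get_image('scene')[180:300,230:390,::-1]
cv2.imwrite('pics/d.png',np.hstack([cv2.resize(a,(400,400)),cv2.resize(b,(400,300)) if 0 else cv2.resize(b,(400,400))]))
```

```text
(no output)
```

View pics/d.png

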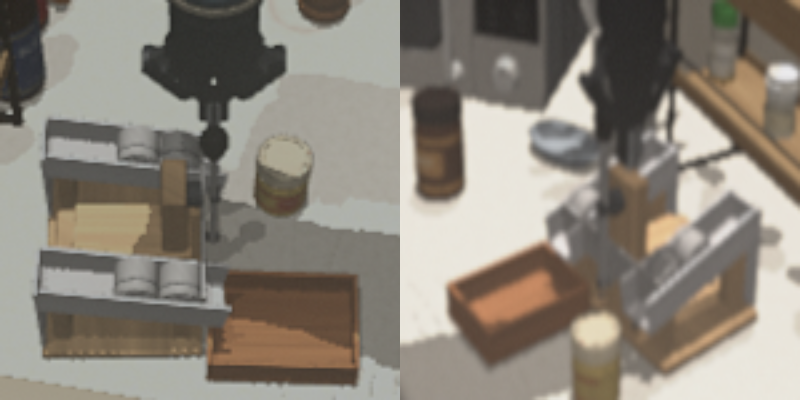

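The shut fingers (side crop (213,105)) are in line with the knob (213,140), on its right side. Pushing.

move_arm:
  moves:
    - [[0.01,0,0],0]
    - [[0.02,0,0],0]
    - [[0.026,0,0],0]
    - [[0.032,0,0],0]
    - [[0.038,0,0],0]
    - [[0.044,0,0],0]
    - [[0.05,0,0],0]
    - [[0.055,0,0],0]
    - [[0.06,0,0],0]
    - [[0.06,0,0],0]

```text
time: 2.95
eef_pos: [0.5391, 0.017, 0.1891]
tool_rot: [2.013, 2.412, -0.001]
contact_force: [1.8, -6.0, -2.5]
finger_gap: -0.0001
grasp_force: 3.1
```

Run:
```python
from h import *
import cv2
a=imaging.get_image('side')[175:325,240:390,::-1]; b=imaging.get_image('scene')[180:300,230:390,::-1]
cv2.imwrite('pics/e.png',np.hstack([cv2.resize(a,(400,400)),cv2.resize(b,(400,400))]))
```

```text
(no output)
```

View pics/e.png

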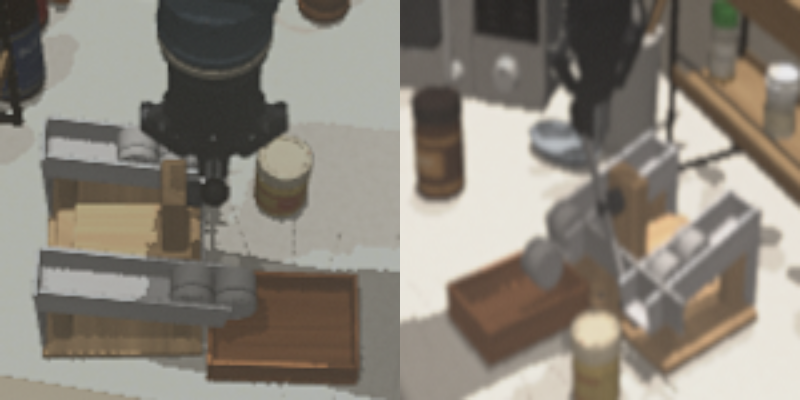

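The left tins are already rolling into the tray (side crop (240,285)). I'll push a little further and hold.

move_arm:
  moves:
    - [[0.003,0,0],0]
    - [[0.005,0,0],0]
    - [[0.005,0,0],0]
    - [[0.005,0,0],0]
    - [[0.005,0,0],0]
    - [[0.005,0,0],0]
    - [[0.005,0,0],0]
    - [[0.005,0,0],0]
    - [[0.005,0,0],0]
    - [[0.005,0,0],0]
    - [[0.005,0,0],0]
    - [[0.005,0,0],0]

```text
time: 4.55
eef_pos: [0.5385, 0.0202, 0.189]
tool_rot: [2.013, 2.409, -0.005]
contact_force: [3.3, -17.9, -7.0]
finger_gap: -0.0005
grasp_force: 9.3
```

Run:
```python
from h import *
import cv2
S=imaging.get_image('side')
a=S[175:325,240:390,::-1]; b=imaging.get_image('scene')[180:300,230:390,::-1]
cv2.imwrite('pics/f.png',np.hstack([cv2.resize(a,(400,400)),cv2.resize(b,(400,400))]))
m=(S[235:260,305:335].max(2)<60).astype(np.uint8)
print(cv2.connectedComponentsWithStats(m)[2:])
K=np.array([.541,.006,0]);L=np.array([-.179,.984,0])
for q in(.45,.5,.55,.6):
    print(q,proj('side',K+L*.085*np.sin(q)+[0,0,.125+.085*np.cos(q)]))
```

```text
(array([[  0,   0,  30,  25, 569],
       [  5,   0,  16,  19, 181]], dtype=int32), array([[15.07029877, 12.62565905],
       [12.70718232, 10.03314917]]))
0.45 (np.float64(320.0632947881738), np.float64(244.55696314242752))
0.5 (np.float64(320.0643703618559), np.float64(246.41290853533343))
0.55 (np.float64(320.0647332157012), np.float64(248.27684515326777))
0.6 (np.float64(320.06438178958217), np.float64(250.1432601234245))
```

View pics/f.png

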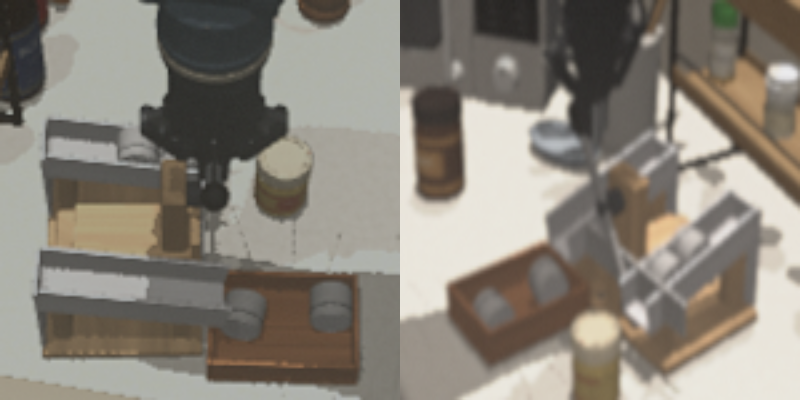

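Both tins are in the tray (side crop (243,313) and (330,305)), and the force jump shows the lever is at its stop. I'll hold another second and measure the tins.

move_arm:
  moves:
    - [[0,0,0],0]
    - [[0,0,0],0]
    - [[0,0,0],0]
    - [[0,0,0],0]
    - [[0,0,0],0]
    - [[0,0,0],0]
    - [[0,0,0],0]
    - [[0,0,0],0]

```text
time: 5.65
eef_pos: [0.5385, 0.0202, 0.189]
tool_rot: [2.013, 2.409, -0.005]
contact_force: [3.9, -16.8, -5.7]
finger_gap: -0.0
grasp_force: 9.3
```

Run:
```python
from h import *
import cv2
S=imaging.get_image('side');a=S[270:330,300:390,::-1]
cv2.imwrite('pics/g.png',cv2.resize(a,(720,480)))
T=np.array([.4596,.0779]);A=np.array([[.984,.179],[-.179,.984]])
for p in((331,293),(364,290)):print(A@(ray('side',p,.03)[:2]-T))
```

```text
[ 0.03906176 -0.01639849]
[-0.04336586 -0.02481048]
```

View pics/g.png

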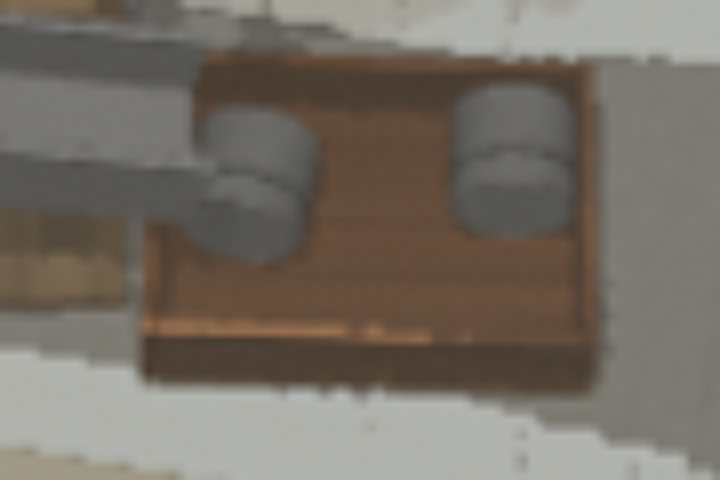

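Both tins lie well inside the tray, at about (+39,-16) and (-43,-25) mm from its centre. Releasing the lever gently, then backing off and up.

move_arm:
  moves:
    - [[-0.006,0,0],0]
    - [[-0.012,0,0],0]
    - [[-0.018,0,0],0]
    - [[-0.024,0,0],0]
    - [[-0.03,0,0],0]
    - [[-0.038,0,0],0]
    - [[-0.05,0,0],0]
    - [[-0.065,0,0],0]
    - [[-0.075,0,0],0]
    - [[-0.075,0,-0.03],0]
    - [[-0.075,0,-0.07],0]
    - [[-0.075,0,-0.07],0]

```text
time: 7.2
eef_pos: [0.5531, -0.0524, 0.262]
tool_rot: [2.011, 2.409, 0.004]
contact_force: [0.3, -0.0, -0.8]
finger_gap: 0.0002
grasp_force: 0.0
```

move_arm:
  moves:
    - [[0,0,0],0]
    - [[0,0,0],0]
    - [[0,0,0],0]
    - [[0,0,0],0]
    - [[0,0,0],0]
    - [[0,0,0],0]
    - [[0,0,0],0]
    - [[0,0,0],0]

```text
time: 8.2
eef_pos: [0.5518, -0.0518, 0.2593]
tool_rot: [2.013, 2.412, 0.0]
contact_force: [0.2, -0.3, 0.0]
finger_gap: 0.0002
grasp_force: 0.0
```

Run:
```python
from h import *
import cv2
a=imaging.get_image('side')[175:325,240:390,::-1]; b=imaging.get_image('scene')[180:300,230:390,::-1]
cv2.imwrite('pics/i.png',np.hstack([cv2.resize(a,(400,400)),cv2.resize(b,(400,400))]))
```

```text
(no output)
```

View pics/i.png

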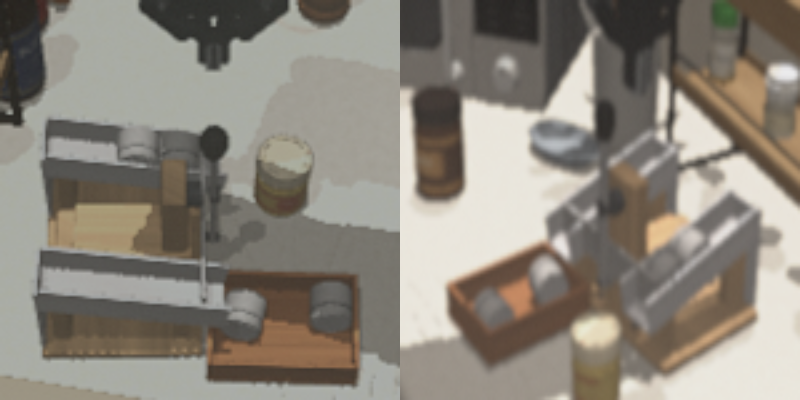

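The lever is back in the middle (213,140), both left tins are in the tray, the right tins are still in their lane, and the arm is clear of everything.

```bash
python3 -c "
from bench import arm
print(arm.finish_job())"
```

```text
the job is handed in; nothing more can be done
None
```

I pushed the lever fully over to the tray's (left) side and held it until both left tins were in the tray, then let it spring back to the middle; the right tins stayed in their lane, and the job is handed in, with no verdict returned.

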